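# Set out the slide-preparation reagents in order of use

## Robot

A 6-joint arm with a two-finger parallel gripper is mounted at the origin on a cart in front of the work surface, level with it; the furniture and walls round the work are solid. World frame = base frame: x ahead of the robot, y to its left, z up, the work surface at z = 0. Lengths are in m, angles in rad, forces in N, time in s.
With the tool pointing down it reaches from about 0.375 to 0.975 m from the base axis. Payload 3.8 kg.
Tool frame: the origin (TCP) lies midway between the tips of the shut fingers; the grasp point (between the pads) lies 19 mm behind it; z points along the fingers, y is the line along which they close (so a half turn about z gives the same grasp; the last joint's range is limited). The gripper opens to 85 mm and grips with 20 to 120 N. Pads are 22 mm wide; open, the fingers measure 114 mm over their backs; the gripper's body (76 mm by 85 mm) begins 54 mm behind the grasp point. The pads swing forward as they close: fully open they stand 13 mm farther back than shut.
Start: joints at [-1.267, 0.264, 1.604, -0, 1.274, -0.037], TCP at [0.226, -0.636, 0.231] pointing down, gripper open.
Joint ranges: [-2.63, 2.63], [-0.94, 2.18], [0.31, 2.57], [-1.31, 4.45], [0, 2.66], [-2.55, 2.55]. Speed limits (rad/s): [2.57, 2.57, 3.14, 3.14, 3.14, 3.14].

## Interface

Orientations are given as a rotation vector (axis times angle).
In Python, from workcell import bot gives the robot as it stands.
- The arm moves only by the tool step_arm, never from a script. Its argument "motion" is a list of rows, each a list of 5 numbers: the finger opening in cm, from 0 to 8.54, then the shift along the tool's x, y, z in cm, then the turn about the tool's z in degrees. In form: [[claw, dx, dy, dz, twist], ...]. A call has 1 to 20 rows; each row is the pose to reach, as a shift and turn from the pose commanded when the call began, along the tool's axes at that moment; what a row does not reach only later rows make up. A row lasts 1/10 s, in which the tool goes at most 50 mm and 8.59 degrees, less where a joint would pass 70% of its speed; a pose out of reach is approached as far as the arm can. A call with a gripper value outside its range is refused whole. The fingers move at their own pace and stop on an object; "force" is the grip in N (left out, the last holds). Time passes only in rows, so rows that repeat a pose let the fingers close. It gives the time, the measured TCP pose, the force, the opening and the grip force at its end, in the units of the state.
- bot.read_state(): the state, without advancing time (a new reading comes with each control period).
- bot.read_camera(name): name is "side" or "top" or "wrist"; returns (picture, depth): 384x512x3 uint8, red, green, blue; 384x512 float32, m along the optical axis (not along the pixel's ray), 0 where there is no reading.
- bot.calibration(name): a dict with "mtx" (3x3 intrinsics, pixels), "origin" and "orientation" of the camera in the world; the wrist camera has in their place "T_tool_cam" (4x4, takes a point from camera to tool coordinates, whose origin is the TCP and whose axes are the flange's). Camera axes: x right, y up, looking along -z (the intrinsics and any distortion apply to the point x, -y, -z); pixel columns grow to the right and rows downward; lengths in m; the calibration is good to about 2 mm. A picture is of the moment at which its call begins: read the wrist's pose just before it. calibration takes no time and is no camera call.
- bot.finish_job(): hands the job in; it is judged then, once.
The state is a dict: "time": time; "q": joint angles; "joint_vel": joint speeds; "joint_torque": joint torques, N m; "tool_pos": TCP position; "tcp_rot": TCP orientation; "wrist_force": force on the tool from outside, world axes, zero at the start; "torque": the same for the moment, N m; "width": opening from 0.0 (shut) to 1.0 (fully open); "grip_force": force on a finger pad.
Only numpy, scipy, OpenCV 4.12 (cv2) and the standard library are available. Lean on these libraries where they do the work, as an engineer would, in place of code of your own. Each camera call takes 0.05 s, during which the arm holds its last target. There are 200 camera calls.

## Task

Set out the slide-preparation bench so that the reagents run in order of use away from the green slide box: in the three-cell grey caddy the green-capped bottle stands in the end cell nearest the slide box, the blue-capped bottle in the middle cell between the other two, and the black-capped bottle, which was left in the middle cell after the last run, in the far end cell. The timer stands in the middle of the slide box's closed lid, square to the box, with its blue dial facing the side of the box that has the white clasp. Keep the bottles upright, and leave the slide box, the micro-tube rack and the petri dish where they are.

Things in the scene. Friction and masses are not known exactly. Their poses are not given: they have to be found in the camera images.
- caddy: Grey plastic bottle caddy, fixed to the table, 76 x 222 x 26 mm (x, y, z; a 9 mm finger lug at each end besides). Three open square cells in a row along its own y axis, each 70 x 70 mm inside, walls 3 mm thick, centres at y = -73, 0 and +73 mm (x = 0). Cell floor 5 mm above the table, wall tops at 26 mm. Origin: centre of the underside, z up. Both ends look alike.
- slide_box: Dark green microscope-slide box, closed (the lid does not open), full and heavy (0.6 kg), loose on the table, 76 x 101 x 31 mm; the flat lid is 69 x 100 mm and its top 31 mm above the table. White clasp on its -x side. Origin: centre of the underside, z up. It lies beyond one or the other end of the caddy.
- black_bottle: Reagent bottle with a black screw cap, 54 mm diameter, 105 mm tall with the cap; grip it round the body, which is full-width up to about 70 mm. At the start it stands in the middle cell of the caddy. Origin: centre of the underside, z up.
- blue_bottle: White reagent bottle with a blue screw cap and blue band, 48 mm diameter, 88 mm tall with the cap; grip it round the body, which is full-width up to about 60 mm. Stands on the table. Origin: centre of the underside, z up.
- green_bottle: White reagent bottle with a green screw cap and green band, 40 mm diameter, 75 mm tall with the cap; grip it round the body, which is full-width up to about 50 mm. Stands on the table. Origin: centre of the underside, z up.
- timer: White wedge-shaped bench timer, 51 x 64 x 57 mm, with a round blue dial (fixed) on its sloping face, which looks to its own -x. The two side faces, 64 mm apart along y, are upright: grip it across these. Origin: centre of the underside, z up. Its underside reaches from x = -20 to +26 mm.
- timer_face (a point): Point on the timer's face, 20 mm in front of the timer's origin (its own -x) and 30 mm up; same axes as the timer.
- tube_rack: Bystander: clear rack of micro-tubes with red contents, 85 x 122 x 49 mm, loose. Origin: centre of the underside.
- petri_dish: Bystander: clear petri dish with a small red piece in it, 78 mm diameter, 15 mm high, loose. Origin: centre of the underside.
Mind the look-alikes: they are no part of the job. Leave any purple look-alike of the timer alone.

How it is judged:
At the end, for the whole second after the job is handed in: Bottles upright on the caddy's cell floors, within 20 mm of their cell centres: green cap nearest the slide box, blue in the middle, black at the far end. Timer upright on the lid, within 15 mm of its middle and 15 degrees of square, dial to the clasp side. All released and at rest (x of green_bottle in the frame of caddy between -0.02 and 0.02 m and z of green_bottle in the frame of caddy between 0 and 0.011 m and angle between each of green_bottle, blue_bottle, black_bottle, timer's own z axis and vertical below 0.1 rad and linear speed of each of green_bottle, blue_bottle, black_bottle, timer below 0.02 m/s and x of blue_bottle in the frame of caddy between -0.02 and 0.02 m and z of blue_bottle in the frame of caddy between 0 and 0.011 m and x of black_bottle in the frame of caddy between -0.02 and 0.02 m and z of black_bottle in the frame of caddy between 0 and 0.011 m and y of blue_bottle in the frame of caddy between -0.02 and 0.02 m and x of timer in the frame of slide_box between -0.015 and 0.015 m and y of timer in the frame of slide_box between -0.015 and 0.015 m and z of timer in the frame of slide_box between 0.026 and 0.037 m and x of timer_face in the frame of slide_box below -0.003 m and angle between the x axis of timer and the x axis of slide_box, either way round below 0.26 rad and ((y of slide_box in the frame of caddy above 0 m and y of green_bottle in the frame of caddy between 0.053 and 0.093 m and y of black_bottle in the frame of caddy between -0.093 and -0.053 m) or (y of slide_box in the frame of caddy below 0 m and y of green_bottle in the frame of caddy between -0.093 and -0.053 m and y of black_bottle in the frame of caddy between 0.053 and 0.093 m))); the robot touches nothing.
It fails at once if a bottle is tipped more than 0.5 rad (29 degrees) (angle between any of green_bottle, blue_bottle, black_bottle's own z axis and vertical above 0.5 rad).
It fails at once if the slide box is moved more than 20 mm (distance of slide_box from where it was at the start of the episode above 0.02 m).
It fails at once if the micro-tube rack or petri dish is moved more than 20 mm (distance of any of tube_rack, petri_dish from where it was at the start of the episode above 0.02 m).
It also fails if it takes over 93 s, if anything falls off the work surface, if the arm or the gripper's body presses on something with over 40 N, if the wrist force passes 120 N, or if a joint passes its speed limit or range.

## Working session

There is one attempt and no reset: what is moved stays moved. The work goes in short steps, Python scripts to look and compute and a tool call to move; the robot and the scene stay as the last step left them, time stands still between calls to the robot, and variables do not carry over. Pictures are saved under pics/ and viewed, at most 14 in all, crops included, and the job is handed in when it is done.

Besides the shell and the picture viewer there is one more tool, called after "Call:" as name([rows], argument=value, ...), one row to a line, values as JSON. step_arm: Moves the arm, as the interface text tells. Its arguments: {"type":"object","properties":{"motion":{"type":"array","items":{"type":"array","items":{"type":"number"}}},"force":{"type":"number"}},"required":["motion"]}

```bash
mkdir -p pics; ls; cat > h.py <<'E'
import numpy as np, cv2
from scipy.spatial.transform import Rotation as R
from workcell import bot
def ori(o):
    o=np.array(o,float)
    return o if o.shape==(3,3) else R.from_rotvec(o).as_matrix() if o.size==3 else R.from_quat(o).as_matrix()
def grab(name,save=None):
    s=bot.read_state(); im,d=bot.read_camera(name); c=bot.calibration(name)
    K=np.array(c["mtx"])
    if name=="wrist":
        T=np.array(c["T_tool_cam"]); W=np.eye(4); W[:3,:3]=R.from_rotvec(s["tcp_rot"]).as_matrix(); W[:3,3]=s["tool_pos"]; T=W@T
    else:
        T=np.eye(4); T[:3,:3]=ori(c["orientation"]); T[:3,3]=c["origin"]
    if save: cv2.imwrite("pics/"+save,im[:,:,::-1])
    return im,d,K,T,c
def cloud(d,K,T):
    v,u=np.mgrid[:d.shape[0],:d.shape[1]]
    P=np.stack([(u-K[0,2])/K[0,0]*d,-(v-K[1,2])/K[1,1]*d,-d],-1)
    return P@T[:3,:3].T+T[:3,3]
def ray(u,v,K,T,z):
    r=T[:3,:3]@np.array([(u-K[0,2])/K[0,0],-(v-K[1,2])/K[1,1],-1.]); return T[:3,3]+r*(z-T[2,3])/r[2]
E
python3 - <<'E'
from h import *
for n in("top","side"):
    im,d,K,T,c=grab(n,n+"0.png"); print(n,c,(d>0).mean())
    np.savez(n+"0.npz",im=im,d=d,K=K,T=T)
print(bot.read_state()); print(bot.calibration("wrist"))
E
```

```text
pics
top {'mtx': array([[466.53456788,   0.        , 257.07573209],
       [  0.        , 466.53456788, 189.3983846 ],
       [  0.        ,   0.        ,   1.        ]]), 'origin': array([0.44275543, 0.21871405, 1.12862549]), 'orientation': array([ 0.06718673, -0.09853797, -1.5607599 ])} 0.9962717692057291
side {'mtx': array([[371.37725931,   0.        , 257.25989564],
       [  0.        , 371.37725931, 189.25217381],
       [  0.        ,   0.        ,   1.        ]]), 'origin': array([0.49824703, 0.99538525, 0.52114064]), 'orientation': array([ 0.02766969, -1.50801434, -2.68545565])} 0.9954121907552084
{'time': 0.1, 'q': array([-1.26691347e+00,  2.64676561e-01,  1.60528378e+00,  1.38343827e-05,
        1.27369081e+00, -3.68942467e-02]), 'joint_vel': array([-0.00048148,  0.00060382, -0.00403846, -0.002294  ,  0.00069876,
       -0.00172242]), 'joint_torque': array([ 7.52719079e-04, -5.16704607e+01, -3.68590236e+01, -1.51457266e-04,
        6.25592642e-03, -7.55504459e-06]), 'tool_pos': array([ 0.22540107, -0.63553338,  0.23006234]), 'tcp_rot': array([-3.09408779e+00, -5.32352520e-01,  4.09517061e-04]), 'wrist_force': array([-0.2317631 , -0.289854  ,  0.60648369]), 'torque': array([-0.01120407,  0.0018614 , -0.01941282]), 'grip_force': 0.0, 'width': 1.002239535476818}
{'mtx': array([[291.67070726,   0.        , 252.84844124],
       [  0.        , 291.67070726, 185.7871483 ],
       [  0.        ,   0.        ,   1.        ]]), 'T_tool_cam': array([[ 1.42808088e-04,  9.50006601e-01,  3.12229783e-01,
         7.99218139e-02],
       [ 9.99999980e-01, -1.79105910e-04,  8.75756045e-05,
         5.27891867e-04],
       [ 1.39119602e-04,  3.12229765e-01, -9.50006608e-01,
        -1.42396711e-01],
       [ 0.00000000e+00,  0.00000000e+00,  0.00000000e+00,
         1.00000000e+00]])}
```

View pics/top0.png

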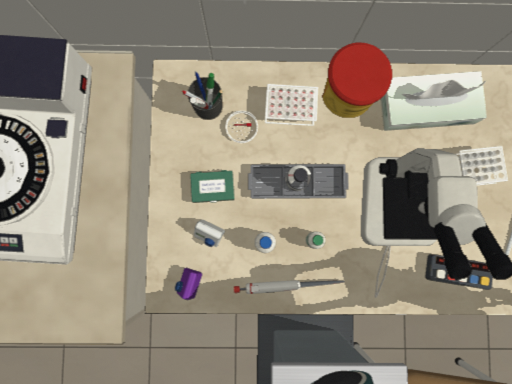

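View pics/side0.png

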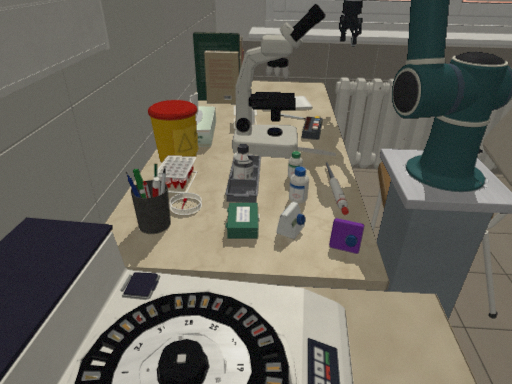

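Top view: slide box at (212,186), caddy at (297,181) with the black bottle at (299,176). Blue bottle is at (266,242), green at (317,240), timer at (208,235), and the purple decoy at (188,284).

```bash
cat > m.py <<'E'
from h import *
z=np.load("top0.npz"); im,d,K,T=z["im"],z["d"],z["K"],z["T"]; P=cloud(d,K,T)
hsv=cv2.cvtColor(im,cv2.COLOR_RGB2HSV)
print("table z",np.median(P[255:270,300:380,2]))
def rect(name,box,lo,hi,zr):
    u0,v0,u1,v1=box; p=P[v0:v1,u0:u1].reshape(-1,3); h=hsv[v0:v1,u0:u1].reshape(-1,3)
    m=(h>=lo).all(1)&(h<=hi).all(1)&(p[:,2]>zr[0])&(p[:,2]<zr[1])
    q=p[m]; r=cv2.minAreaRect(q[:,:2].astype(np.float32)*1000); print(name,m.sum(),np.round(q.mean(0),4),np.round(q[:,2].max(),3),r)
rect("box",(185,165,240,208),(0,0,0),(180,255,255),(.022,.045))
rect("caddy",(243,158,352,203),(0,0,0),(180,255,255),(.018,.035))
rect("black",(280,158,318,195),(0,0,0),(180,255,255),(.092,.12))
rect("blue",(252,228,278,256),(95,100,50),(125,255,255),(.07,.1))
rect("green",(305,228,330,252),(40,60,30),(90,255,255),(.06,.09))
rect("timer",(190,215,228,250),(0,0,0),(180,255,255),(.012,.08))
rect("timertop",(190,215,228,250),(0,0,0),(180,255,255),(.045,.08))
rect("dial",(190,215,228,250),(95,100,30),(125,255,255),(.005,.08))
a=cv2.resize(im[160:260,180:340,::-1],None,fx=4.5,fy=4.5,interpolation=cv2.INTER_CUBIC)
cv2.imwrite("pics/c1.png",a)
s=np.load("side0.npz")["im"]; cv2.imwrite("pics/c2.png",cv2.resize(s[150:260,210:370,::-1],None,fx=4.5,fy=4.5,interpolation=cv2.INTER_CUBIC))
E
python3 m.py
```

```text
table z 0.0004501619219172692
box 1252 [0.5663 0.3033 0.0311] 0.037 ((566.4461669921875, 303.3011474609375), (74.13733673095703, 101.41797637939453), 5.384670257568359)
caddy 862 [0.5822 0.098  0.026 ] 0.034 ((581.7135009765625, 97.75859832763672), (83.05135345458984, 237.61338806152344), 0.8167416453361511)
black 166 [0.5842 0.103  0.1093] 0.116 ((584.762451171875, 103.07522583007812), (28.743074417114258, 30.366809844970703), 87.69329833984375)
blue 103 [0.4359 0.1796 0.0882] 0.094 ((436.0457458496094, 179.8476104736328), (22.09351348876953, 22.36580467224121), 0.4501526355743408)
green 83 [0.4419 0.0612 0.0749] 0.08 ((442.4223327636719, 61.16313934326172), (20.18583106994629, 20.111099243164062), 0.6942456364631653)
timer 519 [0.4558 0.3085 0.0442] 0.064 ((454.05902099609375, 311.9642333984375), (64.3460693359375, 49.06002426147461), 64.0763931274414)
timertop 276 [0.4612 0.3078 0.0551] 0.064 ((460.97613525390625, 308.799072265625), (63.89591979980469, 23.906217575073242), 66.03260803222656)
dial 51 [0.4356 0.3082 0.0376] 0.043 ((435.59991455078125, 308.61993408203125), (22.040037155151367, 13.706486701965332), 64.20703887939453)
```

View pics/c1.png

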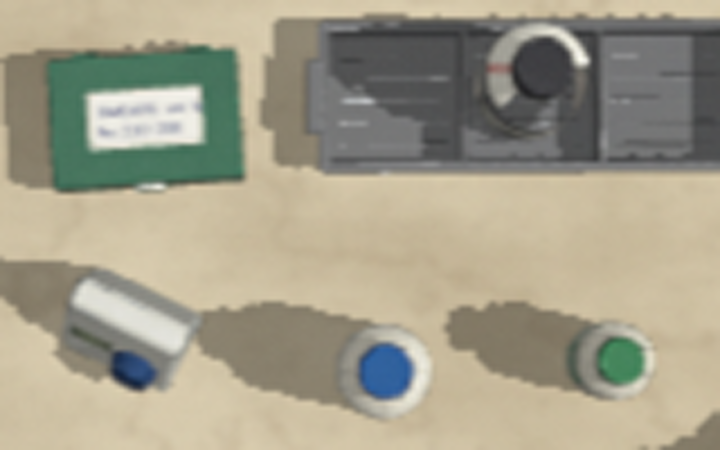

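View pics/c2.png

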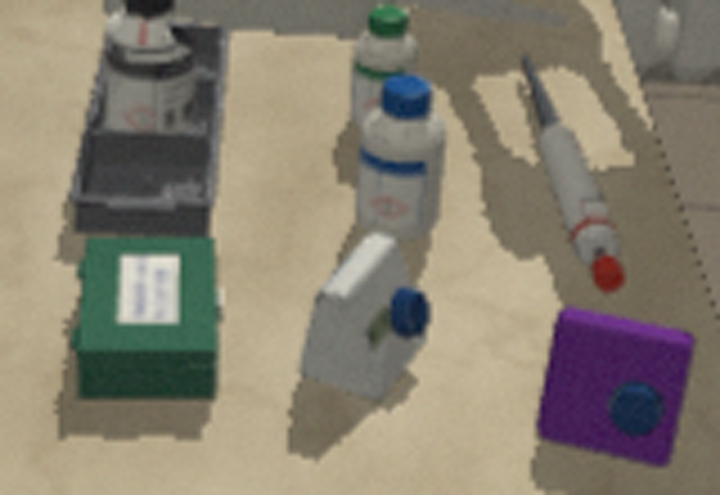

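The box's white clasp is on the robot-facing side at crop (152,187), so the box yaw is about +5.4°. The timer yaw is about -24°. Next I'll check the obstacles between the arm's start and the bench.

```bash
python3 - <<'E'
from h import *
A=[]
for n in("top","side"):
    z=np.load(n+"0.npz"); A.append(cloud(z["d"],z["K"],z["T"])[z["d"]>0])
P=np.concatenate(A)
for zlo,zhi in((.06,.15),(.15,.22),(.22,.3),(.3,.6)):
  for y0 in np.arange(-.7,.0,.05):
    m=(P[:,2]>zlo)&(P[:,2]<zhi)&(P[:,1]>y0)&(P[:,1]<y0+.05)&(P[:,0]>.1)&(P[:,0]<.9)
    if m.sum()>3: print(zlo,round(y0,2),m.sum(),np.round([P[m,0].min(),P[m,0].max(),P[m,2].max()],3))
z=np.load("top0.npz"); P=cloud(z["d"],z["K"],z["T"])
p=P[158:203,243:352].reshape(-1,3); p=p[(p[:,2]>.019)&(p[:,2]<.03)]
for lo,hi in((0,.02),(.04,.055),(.14,.16),(.17,.19)):
    q=p[(p[:,1]>lo)&(p[:,1]<hi)]; print(lo,np.percentile(q[:,0],[1,99]))
print(np.percentile(p[:,1],[.3,99.7]))
E
```

```text
0.06 -0.7 19 [0.665 0.9   0.149]
0.06 -0.65 13 [0.671 0.9   0.139]
0.06 -0.6 635 [0.668 0.9   0.15 ]
0.06 -0.55 286 [0.669 0.9   0.15 ]
0.06 -0.5 12 [0.899 0.9   0.137]
0.06 -0.45 23 [0.898 0.9   0.148]
0.06 -0.4 188 [0.897 0.9   0.15 ]
0.06 -0.35 715 [0.728 0.9   0.15 ]
0.06 -0.3 887 [0.724 0.9   0.15 ]
0.06 -0.25 1155 [0.72 0.9  0.15]
0.06 -0.2 974 [0.716 0.9   0.15 ]
0.06 -0.15 1393 [0.489 0.9   0.15 ]
0.06 -0.1 567 [0.486 0.9   0.15 ]
0.06 -0.05 461 [0.734 0.9   0.15 ]
0.15 -0.7 57 [0.664 0.9   0.218]
0.15 -0.65 14 [0.67  0.9   0.207]
0.15 -0.6 663 [0.667 0.9   0.22 ]
0.15 -0.55 210 [0.672 0.9   0.214]
0.15 -0.5 16 [0.899 0.9   0.213]
0.15 -0.45 16 [0.899 0.9   0.217]
0.15 -0.4 20 [0.899 0.9   0.219]
0.15 -0.35 216 [0.897 0.9   0.219]
0.15 -0.3 274 [0.897 0.9   0.22 ]
0.15 -0.25 288 [0.448 0.9   0.219]
0.15 -0.2 683 [0.445 0.9   0.22 ]
0.15 -0.15 2730 [0.445 0.9   0.22 ]
0.15 -0.1 2423 [0.445 0.9   0.22 ]
0.15 -0.05 1934 [0.73 0.9  0.22]
0.22 -0.7 106 [0.229 0.9   0.299]
0.22 -0.65 49 [0.212 0.9   0.3  ]
0.22 -0.6 842 [0.19 0.9  0.3 ]
0.22 -0.55 11 [0.899 0.9   0.297]
0.22 -0.5 1
[... 227 characters left out ...]
.22 -0.15 1827 [0.47 0.9  0.3 ]
0.22 -0.1 291 [0.897 0.9   0.298]
0.22 -0.05 283 [0.19 0.9  0.3 ]
0.3 -0.7 86 [0.239 0.9   0.381]
0.3 -0.65 345 [0.191 0.9   0.406]
0.3 -0.6 222 [0.191 0.9   0.403]
0.3 -0.55 22 [0.898 0.9   0.398]
0.3 -0.5 22 [0.899 0.9   0.392]
0.3 -0.45 28 [0.899 0.9   0.408]
0.3 -0.4 28 [0.899 0.9   0.409]
0.3 -0.35 31 [0.898 0.9   0.411]
0.3 -0.3 44 [0.899 0.9   0.416]
0.3 -0.25 58 [0.899 0.9   0.421]
0.3 -0.2 2135 [0.384 0.9   0.428]
0.3 -0.15 4132 [0.383 0.9   0.429]
0.3 -0.1 1036 [0.385 0.9   0.434]
0.3 -0.05 115 [0.189 0.9   0.452]
0 [0.54313595 0.62319991]
0.04 [0.54274674 0.62323565]
0.14 [0.53949154 0.62199196]
0.17 [0.53924257 0.62208077]
[-0.02043797  0.21659113]
```

Call:
step_arm([
  [8.5,0,0,-5,0],
  [8.5,0,0,-10,0],
  [8.5,0,0,-15,0],
  [8.5,0,0,-20,0],
  [8.5,0,0,-25,0],
  [8.5,0,0,-29,0],
  [8.5,0,0,-29,0],
  [8.5,0,0,-29,0],
], force=40)

```text
time: 0.9
tool_pos: [0.2257, -0.6365, 0.5225]
tcp_rot: [3.094, 0.532, 0.001]
wrist_force: [0.1, 0.1, -0.7]
width: 0.992
grip_force: 0.0
```

Call:
step_arm([
  [8.5,58.1,-57.4,0,-71.4],
  [8.5,58.1,-57.4,0,-71.4],
  [8.5,58.1,-57.4,0,-71.4],
  [8.5,58.1,-57.4,0,-71.4],
  [8.5,58.1,-57.4,0,-71.4],
  [8.5,58.1,-57.4,0,-71.4],
  [8.5,58.1,-57.4,0,-71.4],
  [8.5,58.1,-57.4,0,-71.4],
  [8.5,58.1,-57.4,0,-71.4],
  [8.5,58.1,-57.4,0,-71.4],
  [8.5,58.1,-57.4,0,-71.4],
  [8.5,58.1,-57.4,0,-71.4],
  [8.5,58.1,-57.4,0,-71.4],
  [8.5,58.1,-57.4,0,-71.4],
  [8.5,58.1,-57.4,0,-71.4],
  [8.5,58.1,-57.4,0,-71.4],
  [8.5,58.1,-57.4,0,-71.4],
  [8.5,58.1,-57.4,0,-71.4],
  [8.5,58.1,-57.4,0,-71.4],
])

```text
time: 2.8
tool_pos: [0.5809, 0.0984, 0.5194]
tcp_rot: [-2.202, -2.238, 0.005]
wrist_force: [0.4, 0.1, -0.1]
width: 0.996
grip_force: 0.0
```

Call:
step_arm([
  [8.5,0,0,5,0],
  [8.5,0,0,10,0],
  [8.5,0,0,15,0],
  [8.5,0,0,20,0],
  [8.5,0,0,25,0],
  [8.5,0,0,27,0],
  [8.5,0,0,27,0],
  [8.5,0,0,27,0],
])

```text
time: 3.6
tool_pos: [0.5813, 0.0975, 0.2522]
tcp_rot: [2.205, 2.237, 0.0]
wrist_force: [0.8, -0.2, 0.5]
width: 0.997
grip_force: 0.0
```

```bash
python3 - <<'E'
from h import *
im,d,K,T,c=grab("wrist","w1.png"); np.savez("w1.npz",im=im,d=d,K=K,T=T)
P=cloud(d,K,T).reshape(-1,3); h=cv2.cvtColor(im,cv2.COLOR_RGB2HSV).reshape(-1,3)
s=bot.read_state(); print(s["tool_pos"],R.from_rotvec(s["tcp_rot"]).as_matrix()[:,0])
def c(n,m): print(n,m.sum(),[tuple(np.round(a,1)) if np.ndim(a) else round(a,1) for a in cv2.minAreaRect(P[m][:,:2].astype(np.float32)*1000)] if m.sum()>5 else '')
near=lambda x,y,r:np.hypot(P[:,0]-x,P[:,1]-y)<r
c("black",near(.584,.103,.03)&(P[:,2]>.1)&(P[:,2]<.12))
c("blackbody",near(.584,.103,.05)&(P[:,2]>.03)&(P[:,2]<.12))
c("caddy",near(.582,.098,.13)&(P[:,2]>.02)&(P[:,2]<.03)&(abs(P[:,0]-.582)<.047))
c("box",near(.566,.303,.07)&(P[:,2]>.022)&(P[:,2]<.04))
c("blue",near(.436,.18,.03)&(P[:,2]>.075)&(P[:,2]<.1))
c("green",near(.442,.061,.03)&(P[:,2]>.062)&(P[:,2]<.1))
c("timer",near(.455,.31,.05)&(P[:,2]>.015)&(P[:,2]<.1))
E
```

```text
[0.58232614 0.09794923 0.25366445] [-1.46419623e-02  9.99892794e-01  1.18174106e-04]
black 748 [(np.float64(585.4), np.float64(103.2)), (np.float64(30.3), np.float64(30.8)), 86.8]
blackbody 1710 [(np.float64(584.8), np.float64(104.0)), (np.float64(53.6), np.float64(51.7)), 1.1]
caddy 2926 [(np.float64(581.1), np.float64(99.5)), (np.float64(82.1), np.float64(239.0)), 0.9]
box 1157 [(np.float64(571.2), np.float64(262.3)), (np.float64(72.3), np.float64(18.4)), 3.5]
blue 776 [(np.float64(436.2), np.float64(178.6)), (np.float64(27.4), np.float64(27.4)), 2.6]
green 404 [(np.float64(442.5), np.float64(60.7)), (np.float64(24.1), np.float64(23.4)), 47.1]
timer 0
```

View pics/w1.png

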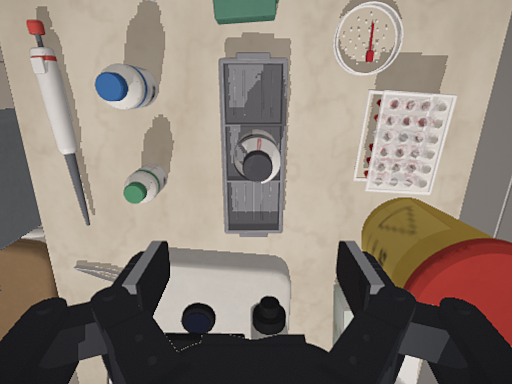

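Wrist view: the caddy is upright at col 252, rows 55–235. The black cap is at (257,165), blue at (112,87), green at (135,190), and the microscope lies just beyond the far cell. Checking that clearance.

```bash
python3 - <<'E'
from h import *
A=[]
for n in("top0","side0","w1"):
    z=np.load(n+".npz"); A.append(cloud(z["d"],z["K"],z["T"])[z["d"]>0])
P=np.concatenate(A[:2]); P2=A[2]
for zl in np.arange(0.02,.46,.04):
    r=[]
    for Q in(P,P2):
        m=(Q[:,2]>zl)&(Q[:,2]<zl+.04)&(Q[:,1]>-.3)&(Q[:,1]<-.025)&(Q[:,0]>.3)&(Q[:,0]<.68)
        r.append((m.sum(),np.round(np.percentile(Q[m,1],99.5),3) if m.any() else None, np.round(np.percentile(Q[m,0],[1,99]),2) if m.any() else None))
    print(round(zl,2),r)
E
```

```text
0.02 [(np.int64(4417), np.float64(-0.052), array([0.34, 0.65])), (np.int64(8162), np.float64(-0.053), array([0.44, 0.64]))]
0.06 [(np.int64(393), np.float64(-0.077), array([0.49, 0.63])), (np.int64(937), np.float64(-0.08), array([0.49, 0.63]))]
0.1 [(np.int64(532), np.float64(-0.086), array([0.49, 0.63])), (np.int64(392), np.float64(-0.096), array([0.58, 0.62]))]
0.14 [(np.int64(4032), np.float64(-0.063), array([0.45, 0.62])), (np.int64(522), np.float64(-0.064), array([0.49, 0.57]))]
0.18 [(np.int64(376), np.float64(-0.111), array([0.58, 0.63])), (np.int64(0), None, None)]
0.22 [(np.int64(633), np.float64(-0.106), array([0.47, 0.62])), (np.int64(0), None, None)]
0.26 [(np.int64(956), np.float64(-0.107), array([0.48, 0.61])), (np.int64(0), None, None)]
0.3 [(np.int64(1726), np.float64(-0.099), array([0.44, 0.59])), (np.int64(0), None, None)]
0.34 [(np.int64(3246), np.float64(-0.093), array([0.43, 0.55])), (np.int64(0), None, None)]
0.38 [(np.int64(1838), np.float64(-0.088), array([0.38, 0.48])), (np.int64(0), None, None)]
0.42 [(np.int64(293), np.float64(-0.091), array([0.4 , 0.41])), (np.int64(0), None, None)]
```

Call:
step_arm([
  [8.5,0.5,0.35,5,0],
  [8.5,0.5,0.35,10,0],
  [8.5,0.5,0.35,14,0],
  [8.5,0.5,0.35,17,0],
  [8.5,0.5,0.35,19,0],
  [8.5,0.5,0.35,20,0],
  [8.5,0.5,0.35,21,0],
  [8.5,0.5,0.35,21,0],
  [4.5,0.5,0.35,21,0],
  [4.5,0.5,0.35,21,0],
  [4.5,0.5,0.35,21,0],
  [4.5,0.5,0.35,21,0],
  [4.5,0.5,0.35,21,0],
  [4.5,0.5,0.35,21,0],
], force=40)

```text
time: 5.05
tool_pos: [0.5862, 0.1042, 0.0431]
tcp_rot: [2.202, 2.238, 0.004]
wrist_force: [-1.3, 0.1, 5.4]
width: 0.613
grip_force: 42.5
```

Call:
step_arm([
  [4.5,0,0,-2,0],
  [4.5,0,0,-4,0],
  [4.5,0,0,-5,0],
  [4.5,-1,0,-5,0],
  [4.5,-3,-0.2,-5,0],
  [4.5,-5.5,-0.4,-5,0],
  [4.5,-7,-0.4,-5,0],
  [4.5,-7.7,-0.4,-5,0],
  [4.5,-7.7,-0.4,-5,0],
  [4.5,-7.7,-0.4,-4,0],
  [4.5,-7.7,-0.4,-2.5,0],
  [4.5,-7.7,-0.4,-1.2,0],
  [4.5,-7.7,-0.4,-0.5,0],
  [4.5,-7.7,-0.4,-0.1,0],
  [4.5,-7.7,-0.4,-0.1,0],
])

```text
time: 6.55
tool_pos: [0.5813, 0.0275, 0.043]
tcp_rot: [-2.202, -2.239, 0.002]
wrist_force: [-4.4, 0.4, 8.4]
width: 0.614
grip_force: 43.1
```

Call:
step_arm([
  [6.2,0,0,0,0],
  [8.5,0,0,0,0],
  [8.5,0,0,0,0],
  [8.5,0,0,0,0],
  [8.5,0,0,-3,0],
  [8.5,0,0,-7,0],
  [8.5,0,0,-11,0],
  [8.5,0,0,-14,0],
  [8.5,1,-4,-15,0],
  [8.5,2,-8.5,-15,0],
  [8.5,3.6,-13,-15,0],
  [8.5,3.6,-13.85,-13,0],
  [8.5,3.6,-13.85,-10,0],
  [8.5,3.6,-13.85,-7,0],
  [8.5,3.6,-13.85,-7,0],
  [8.5,3.6,-13.85,-7,0],
])

```text
time: 8.15
tool_pos: [0.4426, 0.0607, 0.1122]
tcp_rot: [-2.203, -2.239, 0.002]
wrist_force: [0.1, 0.3, 0.5]
width: 0.992
grip_force: 0.0
```

```bash
python3 - <<'E'
from h import *
s=bot.read_state(); print(s["tool_pos"],R.from_rotvec(s["tcp_rot"]).as_matrix()[:,0])
im,d,K,T,c=grab("top","t2.png")
P=cloud(d,K,T).reshape(-1,3)
m=(np.hypot(P[:,0]-.5827,P[:,1]-.026)<.035)&(P[:,2]>.095)&(P[:,2]<.12)
print(m.sum(),cv2.minAreaRect(P[m][:,:2].astype(np.float32)*1000),P[m][:,2].mean() if m.any() else 0)
E
```

```text
[0.44255768 0.06070552 0.112213  ] [-1.61490147e-02  9.99869588e-01 -1.24803118e-04]
171 ((580.7156372070312, 25.572540283203125), (30.012643814086914, 30.222379684448242), 23.125041961669922) 0.1094311589953442
```

Call:
step_arm([
  [8.5,0,0,3,0],
  [8.5,0,0,6,0],
  [8.5,0,0,8,0],
  [8.5,0,0,8.8,0],
  [8.5,0,0,8.8,0],
  [3.2,0,0,8.8,0],
  [3.2,0,0,8.8,0],
  [3.2,0,0,8.8,0],
  [3.2,0,0,8.8,0],
  [3.2,0,0,8.8,0],
  [3.2,0,0,8.8,0],
  [3.2,0,0,8.8,0],
], force=35)

```text
time: 9.4
tool_pos: [0.444, 0.0609, 0.0257]
tcp_rot: [2.202, 2.238, 0.002]
wrist_force: [-1.4, 0.1, 6.2]
width: 0.454
grip_force: 35.0
```

Call:
step_arm([
  [3.2,0,0,-2,0],
  [3.2,0,0,-5,0],
  [3.2,0,0,-8,0],
  [3.2,1,1.3,-9,0],
  [3.2,3,4,-9,0],
  [3.2,6,8,-9,0],
  [3.2,8.5,11,-9,0],
  [3.2,10.2,13.2,-9,0],
  [3.2,10.9,13.95,-9,0],
  [3.2,10.9,13.95,-9,0],
  [3.2,10.9,13.95,-7,0],
  [3.2,10.9,13.95,-4,0],
  [3.2,10.9,13.95,-2,0],
  [3.2,10.9,13.95,-1,0],
  [3.2,10.9,13.95,-0.6,0],
  [3.2,10.9,13.95,-0.6,0],
])

```text
time: 11.0
tool_pos: [0.58, 0.1713, 0.0312]
tcp_rot: [-2.204, -2.239, 0.001]
wrist_force: [-0.4, -0.7, -0.8]
width: 0.456
grip_force: 35.6
```

Call:
step_arm([
  [5,0,0,0,0],
  [8.5,0,0,0,0],
  [8.5,0,0,0,0],
  [8.5,0,0,0,0],
  [8.5,0,0,-3,0],
  [8.5,0,0,-7,0],
  [8.5,0,0,-11,0],
  [8.5,0,0,-13,0],
  [8.5,0.3,-4,-13.5,0],
  [8.5,0.7,-9,-13.5,0],
  [8.5,0.95,-13,-13.5,0],
  [8.5,0.95,-14.4,-11,0],
  [8.5,0.95,-14.4,-9,0],
  [8.5,0.95,-14.4,-9,0],
  [8.5,0.95,-14.4,-9,0],
])

```text
time: 12.5
tool_pos: [0.4366, 0.1792, 0.1205]
tcp_rot: [-2.203, -2.239, 0.001]
wrist_force: [0.2, -0.1, 0.4]
width: 0.996
grip_force: 0.0
```

```bash
python3 - <<'E'
from h import *
s=bot.read_state(); print(s["tool_pos"],R.from_rotvec(s["tcp_rot"]).as_matrix()[:,0])
im,d,K,T,c=grab("top","t3.png")
P=cloud(d,K,T).reshape(-1,3)
m=(np.hypot(P[:,0]-.58,P[:,1]-.171)<.035)&(P[:,2]>.068)&(P[:,2]<.09)
print(m.sum(),cv2.minAreaRect(P[m][:,:2].astype(np.float32)*1000),P[m][:,2].mean() if m.any() else 0)
E
```

```text
[0.43660606 0.1792021  0.12048643] [-1.62741770e-02  9.99867558e-01 -1.34441245e-04]
91 ((579.9354858398438, 170.25762939453125), (24.263477325439453, 20.486204147338867), 2.4083139896392822) 0.07998702226698215
```

Green is in place (580,170), upright. Now blue.

Call:
step_arm([
  [8.5,0,0,3,0],
  [8.5,0,0,6,0],
  [8.5,0,0,8.4,0],
  [8.5,0,0,9.2,0],
  [8.5,0,0,9.2,0],
  [4,0,0,9.2,0],
  [4,0,0,9.2,0],
  [4,0,0,9.2,0],
  [4,0,0,9.2,0],
  [4,0,0,9.2,0],
  [4,0,0,9.2,0],
], force=35)

```text
time: 13.65
tool_pos: [0.4381, 0.1797, 0.03]
tcp_rot: [2.202, 2.238, 0.005]
wrist_force: [-1.1, 0.1, 6.2]
width: 0.534
grip_force: 36.2
```

Call:
step_arm([
  [4,0,0,-2,0],
  [4,0,0,-5,0],
  [4,0,0,-8,0],
  [4,-2,1,-9,0],
  [4,-5,2,-9,0],
  [4,-7.5,4,-9,0],
  [4,-8.3,7,-9,0],
  [4,-8.3,10.5,-9,0],
  [4,-8.3,13,-9,0],
  [4,-8.3,14.35,-9,0],
  [4,-8.3,14.35,-9,0],
  [4,-8.3,14.35,-7,0],
  [4,-8.3,14.35,-4,0],
  [4,-8.3,14.35,-2,0],
  [4,-8.3,14.35,-1,0],
  [4,-8.3,14.35,-0.6,0],
  [4,-8.3,14.35,-0.6,0],
])

```text
time: 15.35
tool_pos: [0.5803, 0.0987, 0.0351]
tcp_rot: [-2.202, -2.239, 0.001]
wrist_force: [0.5, -0.3, -0.8]
width: 0.531
grip_force: 36.2
```

Call:
step_arm([
  [6,0,0,0,0],
  [8.5,0,0,0,0],
  [8.5,0,0,0,0],
  [8.5,0,0,0,0],
  [8.5,0,0,-4,0],
  [8.5,0,0,-8,0],
  [8.5,0,0,-12,0],
  [8.5,0,0,-16,0],
  [8.5,5,-3,-20,-8],
  [8.5,9,-5,-20,-16],
  [8.5,13,-7.5,-20,-24],
  [8.5,17,-10,-20,-32],
  [8.5,21.5,-12.4,-20,-40],
  [8.5,21.5,-12.4,-20,-48],
  [8.5,21.5,-12.4,-20,-56],
  [8.5,21.5,-12.4,-20,-65],
  [8.5,21.5,-12.4,-20,-65],
  [8.5,21.5,-12.4,-20,-65],
])

```text
time: 17.15
tool_pos: [0.4538, 0.3114, 0.2342]
tcp_rot: [-0.66, -3.071, 0.0]
wrist_force: [-0.3, 0.1, 0.1]
width: 0.995
grip_force: 0.0
```

```bash
python3 - <<'E'
from h import *
s=bot.read_state(); print(s["tool_pos"],R.from_rotvec(s["tcp_rot"]).as_matrix()[:,0])
im,d,K,T,c=grab("wrist","w4.png"); np.savez("w4.npz",im=im,d=d,K=K,T=T)
P=cloud(d,K,T).reshape(-1,3)
def c(n,m): print(n,m.sum(),[tuple(np.round(a,1)) if np.ndim(a) else round(a,1) for a in cv2.minAreaRect(P[m][:,:2].astype(np.float32)*1000)],P[m][:,2].max())
near=lambda x,y,r:np.hypot(P[:,0]-x,P[:,1]-y)<r
for lo in(.008,.03,.05,.055): c("timer",near(.455,.31,.055)&(P[:,2]>lo)&(P[:,2]<.1))
c("box",near(.566,.303,.075)&(P[:,2]>.022)&(P[:,2]<.04))
im,d,K,T,_=grab("top","t4.png"); P=cloud(d,K,T).reshape(-1,3)
c("blue",near(.58,.0985,.035)&(P[:,2]>.08)&(P[:,2]<.1))
E
```

```text
[0.45384877 0.31140741 0.23422858] [-9.11677379e-01  4.10906743e-01  7.12174941e-05]
timer 2044 [(np.float64(450.3), np.float64(313.6)), (np.float64(64.1), np.float64(43.7)), 65.5] 0.0592557783730131
timer 1696 [(np.float64(451.0), np.float64(313.0)), (np.float64(64.3), np.float64(40.8)), 66.9] 0.0592557783730131
timer 898 [(np.float64(460.8), np.float64(308.6)), (np.float64(63.6), np.float64(20.3)), 65.7] 0.0592557783730131
timer 607 [(np.float64(461.1), np.float64(309.0)), (np.float64(61.5), np.float64(15.5)), 64.1] 0.0592557783730131
box 3633 [(np.float64(564.4), np.float64(303.4)), (np.float64(71.7), np.float64(101.2)), 4.7] 0.03365202358733499
blue 133 [(np.float64(579.7), np.float64(97.4)), (np.float64(25.5), np.float64(27.2)), 44.7] 0.09829549026974282
```

View pics/w4.png

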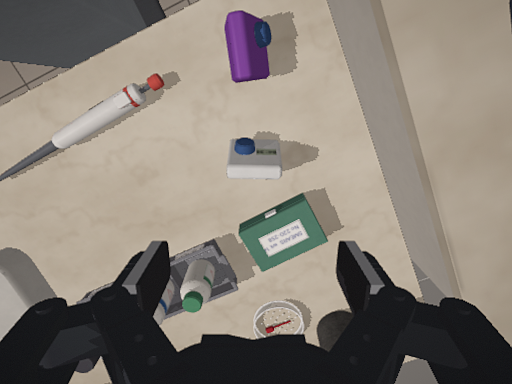

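Timer at image (254,158) and clasp at (269,213), on the box's timer-facing side. Blue sits in the middle cell at (580,97). Grasping the timer.

Call:
step_arm([
  [8.5,-0.35,0,5,0],
  [8.5,-0.35,0,10,0],
  [8.5,-0.35,0,15,0],
  [8.5,-0.35,0,18,0],
  [8.5,-0.35,0,20,0],
  [8.5,-0.35,0,21.3,0],
  [8.5,-0.35,0,22,0],
  [8.5,-0.35,0,22,0],
  [5.5,-0.35,0,22,0],
  [5.5,-0.35,0,22,0],
  [5.5,-0.35,0,22,0],
  [5.5,-0.35,0,22,0],
  [5.5,-0.35,0,22,0],
], force=30)

```text
time: 18.55
tool_pos: [0.4584, 0.3109, 0.016]
tcp_rot: [0.655, 3.07, 0.003]
wrist_force: [0.8, -0.0, 6.6]
width: 0.741
grip_force: 34.3
```

Call:
step_arm([
  [5.5,0,0,-2,0],
  [5.5,0,0,-5,0],
  [5.5,0,0,-7,0],
  [5.5,-2,0.8,-7,-6],
  [5.5,-5,2,-7,-14],
  [5.5,-8,3.1,-7,-22],
  [5.5,-10,3.9,-7,-28],
  [5.5,-10.5,4.05,-7,-29.5],
  [5.5,-10.5,4.05,-7,-29.5],
  [5.5,-10.5,4.05,-5.5,-29.5],
  [5.5,-10.5,4.05,-4.2,-29.5],
  [5.5,-10.5,4.05,-3.5,-29.5],
  [5.5,-10.5,4.05,-3.2,-29.5],
  [5.5,-10.5,4.05,-3.2,-29.5],
])

```text
time: 19.95
tool_pos: [0.5683, 0.3039, 0.0465]
tcp_rot: [0.149, -3.136, 0.002]
wrist_force: [-2.4, -0.7, 5.1]
width: 0.74
grip_force: 34.4
```

Call:
step_arm([
  [7,0,0,0,0],
  [8.5,0,0,0,0],
  [8.5,0,0,0,0],
  [8.5,0,0,0,0],
  [8.5,0,0,-4,0],
  [8.5,0,0,-8,0],
  [8.5,0,0,-12,0],
  [8.5,0,0,-16,0],
  [8.5,5,0,-20,0],
  [8.5,10,0,-20,0],
  [8.5,15,0,-20,0],
  [8.5,15,0,-20,0],
  [8.5,15,0,-20,0],
])

```text
time: 21.25
tool_pos: [0.4187, 0.2899, 0.2465]
tcp_rot: [-0.151, 3.137, 0.001]
wrist_force: [1.0, 0.3, -0.5]
width: 0.993
grip_force: 0.0
```

```bash
python3 - <<'E'
from h import *
im,d,K,T,c=grab("top"); P=cloud(d,K,T).reshape(-1,3)
cv2.imwrite("pics/t5.png",cv2.resize(im[80:280,170:360,::-1],None,fx=3,fy=3))
im2,*_=grab("side"); cv2.imwrite("pics/s5.png",im2[:,:,::-1])
def c(n,m): print(n,m.sum(),[tuple(np.round(a,1)) if np.ndim(a) else round(a,1) for a in cv2.minAreaRect(P[m][:,:2].astype(np.float32)*1000)],P[m][:,2].max())
near=lambda x,y,r:np.hypot(P[:,0]-x,P[:,1]-y)<r
c("timer",near(.565,.303,.055)&(P[:,2]>.045)&(P[:,2]<.12))
c("timertop",near(.565,.303,.055)&(P[:,2]>.076)&(P[:,2]<.12))
c("box",near(.566,.303,.075)&(P[:,2]>.02)&(P[:,2]<.12))
c("black",near(.5827,.026,.035)&(P[:,2]>.097)&(P[:,2]<.12))
c("blue",near(.58,.0985,.035)&(P[:,2]>.08)&(P[:,2]<.1))
c("green",near(.58,.171,.035)&(P[:,2]>.068)&(P[:,2]<.1))
E
```

```text
timer 513 [(np.float64(563.8), np.float64(301.8)), (np.float64(64.1), np.float64(46.9)), 89.1] 0.09257343393640705
timertop 282 [(np.float64(571.3), np.float64(302.7)), (np.float64(23.1), np.float64(63.2)), 3.4] 0.09257343393640705
box 1258 [(np.float64(566.5), np.float64(303.1)), (np.float64(74.2), np.float64(101.1)), 5.5] 0.09257343393640705
black 169 [(np.float64(580.8), np.float64(25.7)), (np.float64(29.9), np.float64(29.7)), 25.3] 0.11457684345113694
blue 132 [(np.float64(579.9), np.float64(97.3)), (np.float64(25.5), np.float64(27.2)), 45.5] 0.09767197463497101
green 92 [(np.float64(579.8), np.float64(170.3)), (np.float64(24.4), np.float64(20.7)), 2.6] 0.08426868090811146
```

View pics/t5.png

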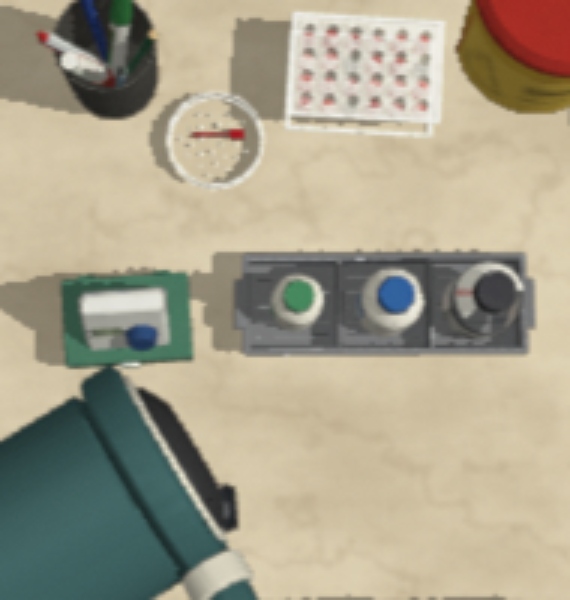

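View pics/s5.png

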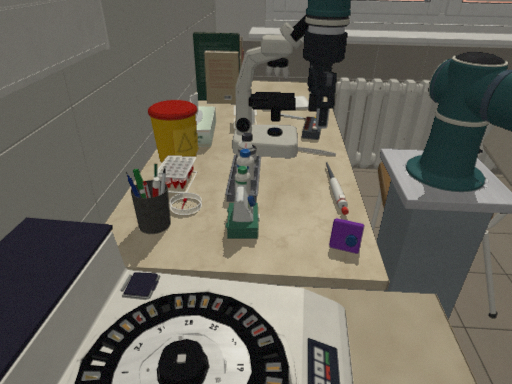

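The top view shows green, blue and black in order from the box at crop (298,297), (395,295) and (495,292). The timer sits mid-lid with its dial at (142,337), toward the clasp side. The rack and dish haven't moved, and the arm is clear.

```bash
python3 -c "
from workcell import bot
print(bot.finish_job())"
```

```text
the job is handed in; nothing more can be done
None
```

The job is done and handed in at about 21 s. The green, blue and black bottles stand in order from the slide box, and the timer sits mid-lid with its dial to the clasp side. The last camera check showed everything within tolerance, but the hand-in returned no verdict.

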